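Lower the roll feeder's bail and torque its clamp bolt

ROBOT

A 6-joint arm with a two-finger parallel gripper is mounted at the origin on the work surface. World frame = base frame: x ahead of the robot, y to its left, z up, the work surface at z = 0. Lengths are in mm, angles in rad, forces in N, time in s.
With the tool pointing down it reaches from about 425 to 925 mm from the base axis. Payload 12.5 kg.
Tool frame: the origin (TCP) lies at the very end of the fingers, on their centre line; the grasp point (between the pads) lies bot.hold_point_z behind it (bot.hold_point_z is the distance from the TCP to the grasp point, in mm); x points along the fingers, z is the direction in which the jaws open and shut, and the axes are right-handed (so a half turn about x gives the same grasp; the last joint's range is limited). The gripper opens to 85 mm and grips with 20 to 120 N. Pads are 22 mm wide; open, the fingers measure 114 mm over their backs; the gripper's body (76 mm by 85 mm) begins 54 mm behind the grasp point. The pads swing forward as they close: fully open they stand 13 mm farther back than shut.
Start: joints at [-1.422, 0.491, 1.559, -0, 1.092, -0.106], TCP at [157.555, -604.832, 231.327] pointing down, gripper open.
Joint ranges: [-3.1, 3.1], [-0.84, 2.19], [0.05, 2.79], [-1.13, 4.28], [0.06, 2.93], [-2.69, 2.69]. Speed limits (rad/s): [2.22, 2.22, 2.79, 3.14, 3.14, 3.14].

INTERFACE

Orientations are given as [roll, pitch, yaw] about the fixed x, y, z axes, in that order (R = Rz(yaw) Ry(pitch) Rx(roll)).
In Python, from plant import bot, imaging, order gives the robot as it stands.
- The arm moves only by the tool move_arm, never from a script. Its argument "targets" is a list of rows, each a list of 7 numbers: the gripper's target within -1 to 1 (shut at 1, half-way at 0, fully open at -1), then the shift along the tool's x, y, z in cm, then the turn, a rotation vector about the tool's x, y, z in degrees. In form: [[gripper, tx, ty, tz, ax, ay, az], ...]. A call has 1 to 5 rows; each row is the pose to reach, as a shift and turn from the pose measured when the call began, along the tool's axes at that moment; what a row does not reach only later rows make up. A row lasts 1/12 s, in which the tool goes at most 41.7 mm and 7.16 degrees, less where a joint would pass 70% of its speed; a pose out of reach is approached as far as the arm can. A call with a gripper value outside its range is refused whole. The fingers move at their own pace and stop on an object; "squeeze" is the grip in N (left out, the last holds). Time passes only in rows, so rows that repeat a pose let the fingers close. It gives the time, the measured TCP pose, the force and the opening at its end, in the units of the state.
- bot.read_state(): the state, without advancing time (a new reading comes with each control period).
- imaging.read_camera(name): name is "side" or "top"; returns a dict with "frame" (480x640x3 uint8, red, green, blue), "range_z" (480x640 float32, mm along the optical axis (not along the pixel's ray), 0 where there is no reading), "vfov" (degrees; the focal length in pixels is half the picture's height over the tangent of half this angle, whatever the lens; pixels are square), "cx", "cy" (the principal point, pixels), "world_from_camera" (4x4, takes a point from camera to world coordinates). Camera axes: x right, y down, z forward; pixel columns grow to the right and rows downward; lengths in mm; the calibration is good to about 2 mm. A picture is of the moment at which its call begins.
- order.finish_job(): hands the job in, once; it reports no verdict.
Trained networks look in a picture, given as the dict that the camera call returned (one of the last four; its "shot" number tells which), for a name from the list of things; names that differ only in an ending like _2 or _b are one class to them, and where a whole thing is asked for, a point or a joint stands for the part that bears it (a point fixed in the world has none). Each returns a list of dicts, best first, with "confidence" (0 to 1); they miss things now and then, are a little off and sometimes report something else, mostly with a low value. They report only what shows in the picture. A call takes as long as a camera call.
- imaging.recognise(name, picture): "point" ([x, y, z] in mm, in the coordinates of the camera as it stood for that picture, good to about 4 mm: the middle of the surface that is visible of it).
- imaging.outline_of(name, picture): "mask" (480x640 bool, what is visible of it).
The state is a dict: "time": time; "q": joint angles; "joint_velocities": joint speeds; "joint_efforts": joint torques, N m; "position": TCP position; "ee_rot": TCP orientation; "force": force on the tool from outside, world axes, zero at the start; "moment": the same for the moment, N m; "grip_width": opening from 0.0 (shut) to 1.0 (fully open).
Only numpy, scipy, OpenCV 4.12 (cv2) and the standard library are available. Lean on these libraries where they do the work, as an engineer would, in place of code of your own. Each camera call takes 0.05 s, during which the arm holds its last target.

TASK

On the roll-paper feeder, swing the bent steel bail over towards the robot and down until both of its bent ends rest fully in the two notched supports. Then tighten the clamp bolt: push the click wrench's handle clockwise (seen from above) until the wrench breaks over with a click, stop pushing at once, before the handle folds as far as its stop, and let go. Leave the bail down in its notches, and do not knock the other things on the table about.

Things in the scene. Friction and masses are not known exactly. Their poses are not given: they have to be found in the camera images.
- feeder: Fixed roll-paper feeder, placed and turned anew each time: plate 200 x 340 x 12 mm, origin on the table; x away from the robot, y left. On it (mm, this frame): cardboard core 48 dia along y at x -25, y -8 to 108, top z 71; hinge lugs at x 32, y -5 and 105, top z 97; dark notched supports at x -85, y -35 and 135, top z 94; clamp block 44 wide at x 30, y -100, top z 94.
- hinge (a point): Middle of the bail's horizontal hinge line, on the feeder at x 30, y 50, z 85 mm of its frame; the hinge line runs along the feeder's y.
- bail (a joint): Angle of the bail (rad): 0 = down, level towards the robot, both ends in the notches (its stop); pi/2 = straight up; above = leaning away. Starts at 1.65 to 1.95. One bent steel rod 8 mm thick: two legs 115 mm long, 140 apart, ends bent 21 mm outward, and a cross bar between the legs. Stiff hinge: it stays where it is left and moves with about 4 N at the cross bar.
- bail_bar (a point): Middle of the bail's cross bar (8 mm thick, 140 mm long, parallel to the hinge line), 85 mm from the hinge line; at z 85 mm when the bail is down. The bar can be pushed with shut fingers from behind and then pressed down from above.
- bolt_axis (a point): On the vertical axis of the clamp bolt, at the height of the wrench's centre line (130 mm above the table). The wrench is fitted on the bolt, cannot come off and turns about this axis.
- wrench_grip (a point): Middle of the wrench's black round grip (24 mm thick, 115 to 200 mm from the bolt axis), on its centre line, 130 mm above the table, 150 mm from the bolt axis; x points outward along the handle. A tube 17 mm thick joins it to the head (34 dia, top z 144). Starts pointing to the robot and its right. Fingertips kept 100 mm above the table or higher have a free sweep.
- bolt (a joint): How far the bolt is tightened (rad), growing clockwise from above; starts at 0 to 0.35. It turns stiffly with rising torque (about 7 to 10 N at the grip at first, 12 N at the click) and stays where it is left. The wrench clicks somewhere between 0.7 and 1.0.
- breakover (a joint): Break-over angle of the handle against the wrench head (rad), in the tightening direction; 0 while straight. At the set torque the handle breaks over: this angle grows (over 0.06 is a click) and the push force falls from about 12 N to 8 N at 0.1 and 3 N at the hard stop at 0.24, which must not be reached (stay below 0.22). Let go, the handle springs straight again.
- end_plug: Bystander: black plastic roll plug, 42 mm dia, 28 mm tall, standing on the feeder's plate; origin at the centre of its underside.
- tape_roll: Bystander: flat roll of paper tape, 84 mm dia, 24 mm tall, in front of the feeder; origin at the centre of its underside.
- loupe: Bystander: black loupe, 48 mm dia, 46 mm tall, behind the feeder; origin at the centre of its underside.
- mug: Bystander: white mug, 80 mm dia, 92 mm tall; origin at the centre of its underside.
- cleaner: Bystander: white bottle, 56 mm dia, 150 mm tall; origin at the centre of its underside.
- screwdriver: Bystander: screwdriver lying on the table; origin at its underside, handle towards its -x.
- carton: Bystander: cardboard box 70 x 110 x 50 mm; origin at the centre of its underside.

How it is judged (in metres and radians):
On the way, in this order (a step that is already met when the one before it is completed fails the run):
1. the bail is down, both ends in the notches (value of joint bail below 0.06 rad), for 0.2 s.
2. with the bail down, the bolt is tightened until the wrench clicks (value of joint bail below 0.06 rad and value of joint breakover above 0.06 rad and value of joint bolt above 0.6 rad), for 0.05 s.
At the end, for the whole second after the job is handed in: The bail is down within 0.06 rad of its stop with both ends in the notches; the bolt is tightened to the click (bolt joint between 0.6 and 1.1 rad); the wrench handle is let go and straight again (break-over below 0.03 rad) and at rest (value of joint bail below 0.06 rad and value of joint bolt between 0.6 and 1.1 rad and value of joint breakover below 0.03 rad and velocity of joint bolt below 0.05 rad/s); the robot touches nothing.
It fails at once if the wrench is pushed on past its click, nearly to the stop of the break-over (over 0.22 rad) (value of joint breakover above 0.22 rad).
It fails at once if the bolt is overtightened (over 1.1 rad) (value of joint bolt above 1.1 rad).
It fails at once if the wrench is clicked before the bail is down (not (value of joint bail below 0.06 rad) and value of joint breakover above 0.06 rad).
It fails at once if a bystander is moved by more than 30 mm (distance of any of end_plug, tape_roll, loupe, mug, cleaner, screwdriver, carton from where it was at the start of the episode above 0.03 m).
It also fails if it takes over 70 s, if anything falls off the work surface, if the arm or the gripper's body presses on something with over 40 N, if the wrist force passes 120 N, or if a joint passes its speed limit or range.

## Working session

There is one attempt and no reset: what is moved stays moved. The work goes in short steps, Python scripts to look and compute and a tool call to move; the robot and the scene stay as the last step left them, time stands still between calls to the robot, and variables do not carry over. Pictures are saved under pics/ and viewed, and the job is handed in when it is done.

Besides the shell and the picture viewer there is one more tool, called after "Call:" as name([rows], argument=value, ...), one row to a line, values as JSON. move_arm: Moves the arm, as the interface text tells. Its arguments: {"type":"object","properties":{"targets":{"type":"array"},"squeeze":{"type":"number"}},"required":["targets"]}

```bash
ls; mkdir -p pics; cat > h.py <<'E'
import numpy as np, cv2
from plant import bot, imaging, order
def shot(n,save=None):
    p=imaging.read_camera(n)
    if save: cv2.imwrite('pics/'+save,cv2.cvtColor(p['frame'],cv2.COLOR_RGB2BGR))
    return p
def w(p,pt):
    return (np.array(p['world_from_camera'])@np.r_[pt,1])[:3]
def cloud(p):
    f=240/np.tan(np.radians(p['vfov'])/2)
    v,u=np.mgrid[:480,:640]; z=p['range_z']
    P=np.stack([(u-p['cx'])*z/f,(v-p['cy'])*z/f,z],-1)
    M=np.array(p['world_from_camera'])
    W=P@M[:3,:3].T+M[:3,3]; W[z==0]=np.nan
    return W
E
python3 - <<'E'
from h import *
print(bot.read_state(), bot.hold_point_z)
for c in ['top','side']:
    p=shot(c,c+'1.png'); print(c,p['vfov'],np.round(p['world_from_camera'],3).tolist())
    W=cloud(p); np.save(c+'W.npy',W); np.save(c+'F.npy',p['frame'])
    for n in ['feeder','bail','bail_bar','bolt_axis','wrench_grip','bolt','end_plug','tape_roll','loupe','mug','cleaner','screwdriver','carton']:
        try:
            r=imaging.recognise(n,p)
            print(n,[(round(x['confidence'],2),np.round(w(p,x['point'])).tolist()) for x in r[:2]])
        except Exception as e: print(n,e)
E
```

```text
pics
{'time': 0.0, 'q': array([-1.42160166e+00,  4.91555269e-01,  1.55942996e+00,  2.29005291e-05,
        1.09171937e+00, -1.05597505e-01]), 'joint_velocities': array([ 0.00031027, -0.00145999, -0.00038435,  0.00146358, -0.00030132,
       -0.00018075]), 'joint_efforts': array([-2.98380583e-03, -6.18443871e+01, -2.61590981e+01, -1.33375479e-04,
        3.89075372e-03, -2.63054176e-05]), 'position': array([ 157.52324067, -604.59541482,  230.73712183]), 'ee_rot': array([3.01773131, 1.5696842 , 1.70171658]), 'force': array([-0.15190087, -0.29673826,  0.22573556]), 'moment': array([ 0.02403947,  0.01142696, -0.02343793]), 'grip_width': 1.0011596607656346} 18.700000000000003
top 44.91225327641463 [[0.014, -0.981, 0.194, 301.566], [-1.0, -0.011, 0.016, -24.554], [-0.014, -0.194, -0.981, 1314.472], [0.0, 0.0, 0.0, 1.0]]
feeder [(0.79, [532.0, 10.0, 13.0]), (0.46, [337.0, -417.0, 23.0])]
bail [(0.98, [580.0, 71.0, 169.0])]
bail_bar [(0.62, [581.0, 73.0, 169.0])]
bolt_axis [(0.64, [530.0, 6.0, 9.0]), (0.16, [449.0, 366.0, 96.0])]
wrench_grip [(0.57, [535.0, -184.0, 138.0])]
bolt [(0.95, [552
[... 373 characters left out ...]
1, 615.374], [0.006, -0.769, -0.64, 761.622], [0.0, 0.0, 0.0, 1.0]]
feeder [(0.97, [520.0, 37.0, 15.0])]
bail [(0.66, [573.0, 71.0, 169.0]), (0.52, [695.0, -48.0, 27.0])]
bail_bar [(0.74, [578.0, 74.0, 171.0]), (0.56, [562.0, -151.0, 140.0])]
bolt_axis [(0.74, [545.0, -393.0, 47.0]), (0.7, [523.0, 37.0, 13.0])]
wrench_grip [(0.97, [539.0, -182.0, 141.0])]
bolt [(0.56, [564.0, -149.0, 138.0])]
end_plug []
tape_roll [(0.74, [349.0, 63.0, 21.0])]
loupe [(0.55, [692.0, -44.0, 29.0])]
mug [(0.66, [563.0, 397.0, 55.0])]
cleaner [(0.72, [441.0, 383.0, 93.0]), (0.16, [545.0, -394.0, 46.0])]
screwdriver [(0.51, [423.0, -365.0, 16.0])]
carton [(0.97, [545.0, -392.0, 47.0]), (0.4, [524.0, 38.0, 13.0])]
```

View pics/top1.png

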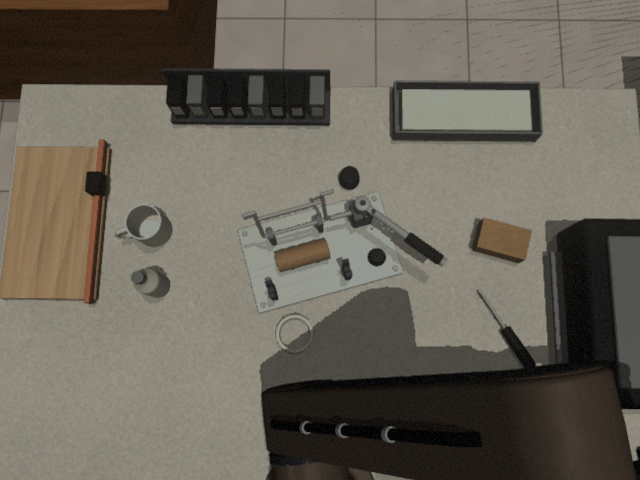

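View pics/side1.png

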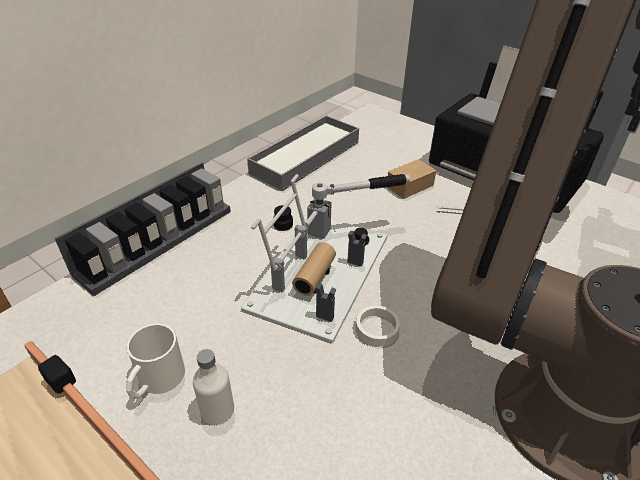

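```bash
python3 - <<'E'
import numpy as np, cv2
W=np.load('topW.npy');F=np.load('topF.npy')
# plate top
x,y,z=W[...,0],W[...,1],W[...,2]
m=(abs(z-12)<5)&(x>380)&(x<700)&(y>-250)&(y<250)
m=cv2.morphologyEx(m.astype(np.uint8),cv2.MORPH_OPEN,np.ones((3,3)))
n,l,s,c=cv2.connectedComponentsWithStats(m)
for i in range(1,n):
    if s[i,4]>200: 
        P=np.stack([x[l==i],y[l==i]],1).astype(np.float32); print(s[i],cv2.minAreaRect(P), np.median(z[l==i]))
P=np.stack([x[m>0],y[m>0]],1).astype(np.float32);print(cv2.minAreaRect(P))
# high points
for lo,hi in [(85,102),(120,150),(150,200)]:
    m=((z>lo)&(z<hi)&(x>400)&(x<750)&(y>-300)&(y<250)).astype(np.uint8)
    n,l,s,c=cv2.connectedComponentsWithStats(m)
    for i in range(1,n):
        if s[i,4]>8:
            q=l==i; P=np.stack([x[q],y[q]],1).astype(np.float32)
            print(lo,s[i],'med',np.median(x[q]),np.median(y[q]),np.median(z[q]),cv2.minAreaRect(P))
E
```

```text
[326 201  23  17 228] ((638.3640747070312, -26.34172821044922), (29.52338409423828, 57.40071105957031), 22.959453582763672) 11.10433869625274
[273 208  45  23 381] ((609.7635498046875, 68.493408203125), (27.54161262512207, 111.49516296386719), 17.3988094329834) 11.362537631648593
[ 238  216  165   96 7309] ((536.3020629882812, 12.093521118164062), (199.4265899658203, 340.53900146484375), 16.155221939086914) 11.613696234393956
((536.8326416015625, 12.093597412109375), (200.90362548828125, 339.7958679199219), 16.503141403198242)
85 [330 201  41  20 267] med 602.4203636287788 -60.43672370509263 91.237428151931 ((611.139892578125, -56.53594207763672), (86.68766021728516, 42.41084671020508), 87.43997192382812)
85 [261 213  67  27 322] med 573.6049640920804 62.47799487305022 91.25869079491906 ((575.034912109375, 64.64810180664062), (27.442546844482422, 146.61439514160156), 17.231142044067383)
85 [342 258   7   7  39] med 499.4831355026214 -45.89976755897952 92.76566188762104 ((499.76715087890625, -45.62702941894531), (11.711853981018066, 13.626731872558594), 19.449050903320312)
85 [345 271
[... 776 characters left out ...]
77974 -0.3892487980761494 134.2910635431424 ((601.5927124023438, 0.6776294708251953), (6.472705364227295, 8.380171775817871), 88.15782165527344)
120 [257 223   5   8  27] med 562.4597087716156 133.24455986726255 135.36344860575923 ((562.568603515625, 133.66876220703125), (8.330282211303711, 7.535781383514404), 25.921297073364258)
150 [250 190  81  35 382] med 593.0451183648154 64.83303422195621 171.22203637916164 ((594.70263671875, 64.05500030517578), (18.943626403808594, 163.0521240234375), 16.677764892578125)
150 [241 212   9   5  15] med 572.5615216499198 152.89664332731192 197.3127375873571 ((573.0691528320312, 155.0282745361328), (7.896587371826172, 14.1557035446167), 27.75426483154297)
```

The top view shows the bail upright around (290,215), the notched supports at (270,288) and (345,268), and the wrench running from its head at (362,203) to the grip at (425,247). The end plug is at (377,257). Next I'll refine the geometry.

```bash
cat >> h.py <<'E'
from scipy.spatial.transform import Rotation as Rn
TH=np.radians(16.4); O=np.array([558.8,8.0])
def f2w(x,y,z): return np.array([O[0]+x*np.cos(TH)-y*np.sin(TH),O[1]+x*np.sin(TH)+y*np.cos(TH),z])
def w2f(P):
    P=np.asarray(P); dx=P[...,0]-O[0]; dy=P[...,1]-O[1]
    return np.stack([dx*np.cos(TH)+dy*np.sin(TH),-dx*np.sin(TH)+dy*np.cos(TH),P[...,2]],-1)
def pose():
    s=bot.read_state(); return s,np.array(s['position']),Rn.from_euler('xyz',s['ee_rot']).as_matrix()
def delta(p,Rm=None):
    "row for target pose p,R"
    s,q,R=pose()
    t=R.T@(np.array(p)-q)/10
    a=Rn.from_matrix(R.T@Rm).as_rotvec(degrees=True) if Rm is not None else np.zeros(3)
    return np.round(np.r_[t,a],2).tolist()
def down(zdir): # tool x down, tool z along horizontal angle zdir(rad)
    X=np.array([0,0,-1.]);Z=np.array([np.cos(zdir),np.sin(zdir),0]);Y=np.cross(Z,X)
    return np.stack([X,Y,Z],1)
E
python3 - <<'E'
from h import *
for c in ['top','side']:
    W=np.load(c+'W.npy'); G=w2f(W)
    x,y,z=G[...,0],G[...,1],G[...,2]
    print(c)
    def st(n,m):
        q=G[m]; print(n,m.sum(),np.round(np.median(q,0),1),np.round(np.nanmin(q,0),1) if m.sum() else '',np.round(np.nanmax(q,0),1) if m.sum() else '')
    st('bar',(z>155)&(z<180)&(abs(y-50)<60)&(abs(x-30)<60))
    st('tipL',(z>185)&(z<212)&(y>110)&(y<150)&(abs(x-40)<50)); st('tipR',(z>185)&(z<212)&(y<0)&(y>-50)&(abs(x-40)<50))
    st('supR',(z>85)&(z<100)&(abs(y+35)<25)&(abs(x+85)<30)); st('supL',(z>85)&(z<100)&(abs(y-135)<25)&(abs(x+85)<30))
    st('block',(z>86)&(z<100)&(abs(y+100)<40)&(abs(x-30)<40))
    st('headtop',(z>140)&(z<150)&(abs(y+100)<40)&(abs(x-30)<40))
    m=(z>120)&(z<146)&(W[...,1]<-100)&(W[...,1]>-260)&(W[...,0]>440)&(W[...,0]<640)
    P=W[m][:,:2]; v,_,_=None,None,None
    l=cv2.fitLine(P.astype(np.float32),cv2.DIST_L2,0,.01,.01).ravel(); print('line',l,np.degrees(np.arctan2(l[1],l[0])))
    b=f2w(30,-100,130)[:2]; n=np.array([-l[1],l[0]]); print('bolt',b,'off line',n@(b-l[2:]), 'radii',np.percentile(np.linalg.norm(P-b,axis=1),[0,50,100]))
s,q,R=pose(); print(np.round(R,3).tolist())
E
```

```text
top
bar 231 [ 48.7  49.4 170.1] [ 44.5  -9.9 163. ] [ 54.7 109.7 176.5]
tipL 66 [ 54.3 127.  199. ] [ 49.7 116.  185. ] [ 60.7 144.6 205.1]
tipR 64 [ 54.7 -28.  198.9] [ 49.9 -44.7 185.9] [ 60.1 -16.5 204.4]
supR 70 [-76.7 -34.4  92.5] [-103.1  -41.6   85.2] [-65.8 -27.6  98.1]
supL 70 [-76.2 134.7  92.8] [-102.7  127.8   86. ] [-65.7 142.1  98.1]
block 201 [ 22.  -84.4  92.2] [   7.  -114.4   86.1] [ 51.1 -60.1  99.9]
headtop 168 [  28.6 -100.5  142.6] [  -7.5 -126.   140. ] [ 45.7 -84.  149.2]
line [   0.59113556    0.8065722   540.7498     -179.80005   ] 53.762367
bolt [615.81356492 -79.46115375] off line -1.2304432208911424 radii [ 22.99670755 130.73758109 209.71749972]
side
bar 183 [ 47.1  53.4 172.3] [ 43.7  -9.  166.9] [ 53.2 108.9 175.4]
tipL 77 [ 53.3 124.5 199.9] [ 49.1 114.1 185.1] [ 58.9 142.5 204.4]
tipR 64 [ 53.5 -24.6 199.6] [ 48.9 -48.7 185.2] [ 59.3 -18.5 204.1]
supR 85 [-77.2 -34.4  93.3] [-103.5  -46.4   85.3] [-66.  -28.6  99.4]
supL 105 [-76.6 134.4  93.9] [-103.2  122.9   85.1] [-65.7 140.7  98.1]
block 262 [ 25.4 -90.1  94.7] [   6.7 -126.1   86. ] [ 52.2 -60.8  99.6]
headtop 141 [  24.7 -100.6  144.1] [  -9.1 -129.6  140. ] [ 44.7 -85.  149.3]
line [   0.60501647    0.796213    540.3261     -177.36809   ] 52.769974
bolt [615.81356492 -79.46115375] off line -0.8687824978242089 radii [ 22.05145711 128.814524   212.23413631]
[[-0.0, 0.968, 0.252], [-0.0, 0.252, -0.968], [-1.0, -0.0, 0.0]]
```

```bash
python3 - <<'E'
from h import *
t=f2w(95,50,270); print(t, delta(t,down(np.radians(-73.6))))
E
```

```text
[635.81775474  82.78813713 270.        ] [-3.87, 63.62, -54.48, -1.8, 0.01, 0.0]
```

Call:
move_arm([
  [1, -4, 2, -2, 0, 0, 0],
  [1, -4, 63.6, -54.5, -1.8, 0, 0],
  [1, -4, 63.6, -54.5, -1.8, 0, 0],
  [1, -4, 63.6, -54.5, -1.8, 0, 0],
  [1, -4, 63.6, -54.5, -1.8, 0, 0],
])

```text
time: 1.82
position: [265.8, -445.8, 266.7]
ee_rot: [0.239, 1.57, -1.046]
force: [1.0, -0.1, 1.5]
grip_width: 0.298
```

```bash
python3 - <<'E'
from h import *
t=f2w(95,50,270); s,q,R=pose();print(s['time'],q,s['q'],s['force'],s['grip_width'],delta(t,down(np.radians(-73.6))))
E
```

```text
1.8167 [ 265.75479276 -445.79236618  266.72530597] [-1.16056729e+00  3.02317871e-01  1.76875794e+00  6.41266563e-05
  1.07002623e+00  1.24680671e-01] [ 1.01090445 -0.13191384  1.52887656] 0.2978568784851257 [-0.34, 50.4, -40.3, -0.04, 0.03, -0.01]
```

Call:
move_arm([
  [1, -0.3, 50.4, -40.3, 0, 0, 0],
  [1, -0.3, 50.4, -40.3, 0, 0, 0],
  [1, -0.3, 50.4, -40.3, 0, 0, 0],
  [1, -0.3, 50.4, -40.3, 0, 0, 0],
  [1, -0.3, 50.4, -40.3, 0, 0, 0],
])

```text
time: 2.23
position: [385.2, -274.9, 267.8]
ee_rot: [0.4, 1.57, -0.886]
force: [0.8, -0.9, 0.1]
grip_width: 0.002
```

```bash
cat > st.py <<'E'
import sys
from h import *
x,y,z=map(float,sys.argv[1:4]); zd=float(sys.argv[4]) if len(sys.argv)>4 else -73.6
t=f2w(x,y,z); s,q,R=pose()
print(round(s['time'],2),'f',np.round(w2f(q),1),'j1,j6',s['q'][[0,5]].round(2),'F',np.round(s['force'],1),'grip',round(s['grip_width'],2),delta(t,down(np.radians(zd))))
E
python3 st.py 95 50 270
```

```text
2.23 f [-246.4 -222.4  267.8] j1,j6 [-0.76  0.53] F [ 0.8 -0.9  0.1] grip 0.0 [-0.23, 34.11, -27.27, -0.06, 0.06, -0.02]
```

Call:
move_arm([
  [1, -0.2, 34.1, -27.3, 0, 0, 0],
  [1, -0.2, 34.1, -27.3, 0, 0, 0],
  [1, -0.2, 34.1, -27.3, 0, 0, 0],
  [1, -0.2, 34.1, -27.3, 0, 0, 0],
  [1, -0.2, 34.1, -27.3, 0, 0, 0],
])

```text
time: 2.65
position: [504.6, -103.8, 268.8]
ee_rot: [0.565, 1.569, -0.72]
force: [1.1, -1.2, 0.5]
grip_width: -0.001
```

```bash
python3 st.py 95 50 270
```

```text
2.65 f [-83.6 -92.  268.8] j1,j6 [-0.33  0.95] F [ 1.1 -1.2  0.5] grip -0.0 [-0.12, 17.84, -14.21, -0.05, 0.08, -0.05]
```

Call:
move_arm([
  [1, -0.1, 17.8, -14.2, 0, 0, 0],
  [1, -0.1, 17.8, -14.2, 0, 0, 0],
  [1, -0.1, 17.8, -14.2, 0, 0, 0],
  [1, -0.1, 17.8, -14.2, 0, 0, 0],
  [1, -0.1, 17.8, -14.2, 0, 0, 0],
])

```text
time: 3.07
position: [624.0, 67.0, 269.8]
ee_rot: [0.656, 1.569, -0.629]
force: [0.3, -1.0, 0.9]
grip_width: 0.001
```

```bash
python3 st.py 95 50 148
```

```text
3.07 f [ 79.2  38.2 269.8] j1,j6 [0.   1.29] F [ 0.3 -1.   0.9] grip 0.0 [12.18, 1.57, -1.2, -0.04, 0.09, -0.07]
```

Call:
move_arm([
  [1, 0, 1.6, -1.2, 0, 0, 0],
  [1, 4, 1.6, -1.2, 0, 0, 0],
  [1, 8, 1.6, -1.2, 0, 0, 0],
  [1, 12, 1.6, -1.2, 0, 0, 0],
  [1, 12.2, 1.6, -1.2, 0, 0, 0],
])

```text
time: 3.48
position: [633.1, 83.0, 141.0]
ee_rot: [-1.702, 1.562, -2.987]
force: [-0.9, 0.7, -1.8]
grip_width: 0.002
```

```bash
python3 st.py 62 50 148;python3 -c "
from h import *
shot('side','s2.png')"
```

```text
3.48 f [ 92.4  51.  141. ] j1,j6 [0.03 1.31] F [-0.9  0.7 -1.8] grip 0.0 [-0.67, -3.05, 0.1, -0.02, -0.07, 0.52]
```

View pics/s2.png

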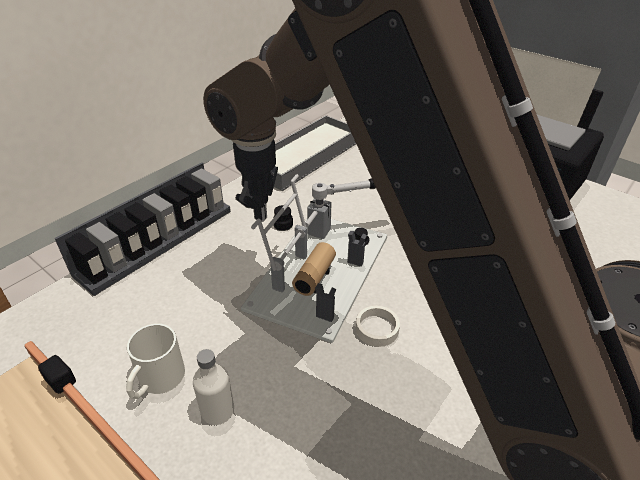

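Call:
move_arm([
  [1, 0, -2, 0, 0, 0, 0],
  [1, 0, -4, 0, 0, 0, 0],
  [1, 0.2, -6, 0, 0, 0, 0],
  [1, 0.5, -8, 0, 0, 0, 0.5],
  [1, 0.5, -9, 0, 0, 0, 0.5],
])

```text
time: 3.95
position: [547.7, 57.1, 142.4]
ee_rot: [1.479, 1.564, 0.194]
force: [3.3, 1.0, -1.6]
grip_width: 0.001
```

```bash
python3 st.py -15 50 128
```

```text
3.95 f [  3.2  50.2 142.4] j1,j6 [-0.02  1.27] F [ 3.3  1.  -1.6] grip 0.0 [1.43, -1.83, 0.02, -0.05, 0.03, -0.36]
```

Call:
move_arm([
  [1, 0.6, -0.8, 0, 0, 0, 0],
  [1, 1.4, -1.5, 0, 0, 0, 0],
  [1, 2.0, -2.1, 0, 0, 0, 0],
  [1, 2.0, -2.3, 0, 0, 0, 0],
])

```text
time: 4.28
position: [526.0, 50.4, 122.8]
ee_rot: [1.449, 1.563, 0.163]
force: [4.9, 2.0, -3.9]
grip_width: -0.003
```

```bash
python3 st.py -22 50 160; python3 - <<'E'
from h import *
for c in ['side','top']:
    p=shot(c,c+'3.png'); W=cloud(p)
    for x in imaging.recognise('bail_bar',p)[:2]: print(c,x['confidence'],w2f(w(p,x['point'])))
    for x in imaging.outline_of('bail',p)[:1]:
        G=w2f(W[x['mask']]); G=G[np.isfinite(G[:,0])]; print(x['confidence'],len(G))
        for k in [0,2]: print(np.round(np.percentile(G[:,k],[1,10,50,90,99])))
E
```

```text
4.28 f [-19.5  49.9 122.8] j1,j6 [-0.03  1.25] F [ 4.9  2.  -3.9] grip -0.0 [-3.72, -0.22, -0.0, -0.07, 0.05, -0.42]
side 0.97 [-23.29993113  70.70970804 146.46365427]
0.84 554
[-62. -57. -34.  28.  31.]
[ 12.  89. 143. 162. 165.]
top 0.57 [-41.31937866 -17.8821662  146.0766411 ]
0.69 170
[-62. -60. -38.  -9.   3.]
[ 10. 117. 145. 163. 166.]
```

View pics/side3.png

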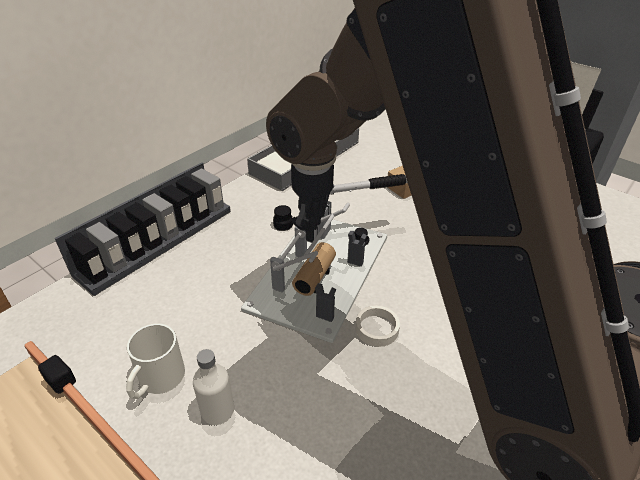

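The bail stands at about 0.74 rad, with its bar near feeder (-33, 50, 142). I'll lift the fingers over it and press from above.

Call:
move_arm([
  [1, 0, 0.6, 0, 0, 0, 0],
  [1, -2, 0.6, 0, 0, 0, 0],
  [1, -4, 0.6, 0, 0, 0, 0],
  [1, -4, -1.0, 0, 0, 0, 0],
  [1, -4, -1.9, 0, 0, 0, 0],
])

```text
time: 5.0
position: [507.4, 45.3, 163.2]
ee_rot: [1.427, 1.563, 0.142]
force: [0.6, 0.1, -0.4]
grip_width: -0.0
```

```bash
for a in "-38 50 150" "-40 50 137" "-48 50 122" "-53 50 106" "-55 50 92"; do python3 st.py $a; done
```

```text
5.0 f [-38.7  50.3 163.2] j1,j6 [-0.04  1.24] F [ 0.6  0.1 -0.4] grip -0.0 [1.32, 0.06, 0.03, -0.03, 0.06, -0.43]
5.0 f [-38.7  50.3 163.2] j1,j6 [-0.04  1.24] F [ 0.6  0.1 -0.4] grip -0.0 [2.62, -0.15, 0.02, -0.03, 0.06, -0.43]
5.0 f [-38.7  50.3 163.2] j1,j6 [-0.04  1.24] F [ 0.6  0.1 -0.4] grip -0.0 [4.12, -0.96, 0.02, -0.03, 0.06, -0.43]
5.0 f [-38.7  50.3 163.2] j1,j6 [-0.04  1.24] F [ 0.6  0.1 -0.4] grip -0.0 [5.71, -1.47, 0.02, -0.03, 0.06, -0.43]
5.0 f [-38.7  50.3 163.2] j1,j6 [-0.04  1.24] F [ 0.6  0.1 -0.4] grip -0.0 [7.11, -1.68, 0.02, -0.03, 0.06, -0.43]
```

Call:
move_arm([
  [1, 1.3, 0, 0, 0, 0, 0],
  [1, 2.6, -0.2, 0, 0, 0, 0],
  [1, 4.1, -1.0, 0, 0, 0, 0],
  [1, 5.7, -1.5, 0, 0, 0, 0],
  [1, 6.5, -1.6, 0, 0, 0, 0],
])

```text
time: 5.42
position: [491.3, 40.8, 96.5]
ee_rot: [1.536, 1.566, 0.251]
force: [0.3, 0.6, 0.1]
grip_width: -0.006
```

```bash
python3 st.py -55 50 89; python3 - <<'E'
from h import *
p=shot('side','side4.png'); W=cloud(p)
for x in imaging.recognise('bail_bar',p)[:2]: print(x['confidence'],w2f(w(p,x['point'])))
E
```

```text
5.42 f [-55.5  50.5  96.5] j1,j6 [-0.05  1.23] F [0.3 0.6 0.1] grip -0.01 [0.75, 0.05, 0.05, -0.04, 0.01, -0.28]
0.85 [-31.79899941  92.10212579  98.34047585]
```

View pics/side4.png

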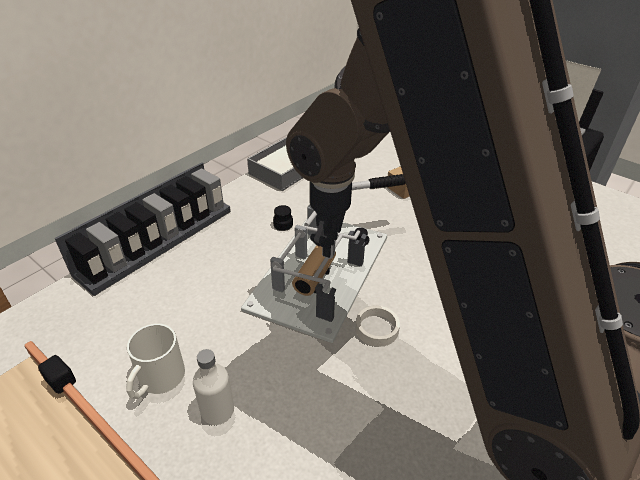

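Call:
move_arm([
  [1, 0.3, 0, 0, 0, 0, 0],
  [1, 0.6, 0, 0, 0, 0, 0],
  [1, 0.7, 0, 0, 0, 0, 0],
])

```text
time: 5.77
position: [492.5, 40.9, 90.0]
ee_rot: [1.509, 1.565, 0.224]
force: [0.0, 0.1, 0.5]
grip_width: -0.002
```

```bash
python3 st.py -55 50 89; python3 - <<'E'
from h import *
for c in ['side','top']:
  p=shot(c,c+'5.png'); W=cloud(p); G=w2f(W); x,y,z=[G[...,i] for i in range(3)]
  for lo,hi in [(-20,25),(75,120)]:
    m=(z>76)&(z<125)&(x<10)&(x>-110)&(y>lo)&(y<hi); q=G[m]
    print(c,lo,m.sum()); 
    for a in range(-110,10,10):
        k=(q[:,0]>a)&(q[:,0]<=a+10)
        if k.sum(): print(a,k.sum(),np.round(np.median(q[k],0)), q[k][:,2].max().round())
p=cv2.imread('pics/side5.png'); cv2.imwrite('pics/side5c.png',cv2.resize(p[190:350,230:430],None,fx=4,fy=4)[:600])
E
```

```text
5.77 f [-54.3  50.3  90. ] j1,j6 [-0.05  1.23] F [0.  0.1 0.5] grip -0.0 [0.1, -0.07, 0.03, -0.03, 0.02, -0.31]
side -20 63
-90 3 [-84. -19.  90.] 90.0
-80 5 [-77. -19.  89.] 92.0
-70 2 [-65. -19.  90.] 91.0
-60 46 [-57.  -2.  90.] 95.0
-30 1 [-26.  19.  76.] 76.0
-10 1 [ -0. -19.  90.] 90.0
0 5 [  5. -19.  89.] 91.0
side 75 217
-90 13 [-84. 117.  90.] 93.0
-80 14 [-75. 117.  90.] 93.0
-70 13 [-64. 117.  91.] 93.0
-60 81 [-56. 101.  90.] 94.0
-50 18 [-44. 118.  90.] 92.0
-40 16 [-35. 118.  90.] 93.0
-30 17 [-25. 118.  90.] 91.0
-20 14 [-14. 119.  89.] 92.0
-10 15 [ -5. 117.  90.] 92.0
0 16 [  5. 118.  90.] 91.0
top -20 38
-90 8 [-83. -18.  87.] 93.0
-80 8 [-75. -18.  89.] 93.0
-70 10 [-65. -18.  87.] 91.0
-60 10 [-56. -17.  90.] 93.0
-50 2 [-48. -20.  89.] 90.0
top 75 0
```

View pics/side5c.png

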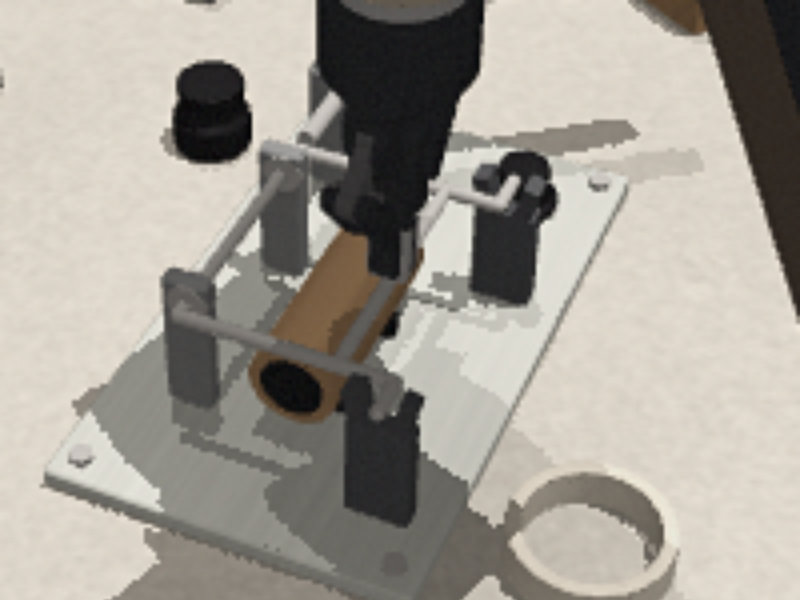

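The bail legs lie level in the notches, with z about 90 all along them. I'll press firmly to confirm they're at the stop.

Call:
move_arm([
  [1, 0.2, 0, 0, 0, 0, 0],
  [1, 0.4, 0, 0, 0, 0, 0],
  [1, 0.5, 0, 0, 0, 0, 0],
  [1, 0.5, 0, 0, 0, 0, 0],
])

```text
time: 6.2
position: [492.8, 40.9, 88.0]
ee_rot: [1.405, 1.563, 0.12]
force: [-11.1, -1.1, 44.5]
grip_width: 0.002
```

```bash
python3 st.py -55 50 89
```

```text
6.2 f [-54.1  50.2  88. ] j1,j6 [-0.05  1.23] F [-11.1  -1.1  44.5] grip 0.0 [-0.1, -0.09, 0.02, -0.02, 0.08, -0.46]
```

It stopped hard at z = 88 with 44 N, so the bail is seated. I'll lift and move to the wrench, turning so the flat of the fingers faces the handle.

Call:
move_arm([
  [1, -2, 0, 0, 0, 0, 0],
  [1, -6, 0, 0, 0, 0, 0],
  [1, -10, 0, 0, 0, 0, 0],
  [1, -13, 0, 0, 0, 0, 0],
  [1, -13, 0, 0, 0, 0, 0],
])

```text
time: 6.62
position: [493.6, 40.8, 223.7]
ee_rot: [1.315, 1.553, 0.031]
force: [1.1, 0.4, -0.2]
grip_width: 0.005
```

```bash
cat > wr.py <<'E'
import sys
from h import *
# args: handle angle deg, offset behind (mm), z, [r]
B=np.array([615.8,-79.5])
def tgt(a,off,z,r=150):
    a=np.radians(a); d=np.array([np.cos(a),np.sin(a)]); push=np.array([np.sin(a),-np.cos(a)])
    return np.r_[B+r*d-off*push,z], down(a+np.pi)
if __name__=='__main__':
    s,q,R=pose()
    v=q[:2]-B; print(round(s['time'],2),'pos',q.round(1),'polar deg',np.degrees(np.arctan2(v[1],v[0])).round(2),'r',np.linalg.norm(v).round(1),'F',np.round(s['force'],1),'toolz',np.degrees(np.arctan2(R[1,2],R[0,2])).round(1),'q6',s['q'][5].round(2))
    for g in sys.argv[1:]:
        a=[float(k) for k in g.split(',')]; print(g,delta(*tgt(*a)))
E
python3 wr.py -126.7,60,220
```

```text
6.62 pos [493.6  40.8 223.7] polar deg 135.44 r 171.5 F [ 1.1  0.4 -0.2] toolz -73.6 q6 1.23
-126.7,60,220 [0.5, -0.07, 28.79, -126.91, 1.21, -0.26]
```

Call:
move_arm([
  [1, 0, 0, 28.8, -126.9, 1.2, -0.3],
  [1, 0, 0, 28.8, -126.9, 1.2, -0.3],
  [1, 0, 0, 28.8, -126.9, 1.2, -0.3],
  [1, 0, 0, 28.8, -126.9, 1.2, -0.3],
  [1, 0, 0, 28.8, -126.9, 1.2, -0.3],
])

```text
time: 7.03
position: [548.5, -148.1, 222.8]
ee_rot: [1.086, 1.564, 0.395]
force: [0.6, 0.5, 0.3]
grip_width: -0.001
```

```bash
python3 wr.py -126.7,60,220
```

```text
7.03 pos [ 548.5 -148.1  222.8] polar deg -134.47 r 96.1 F [0.6 0.5 0.3] toolz -39.6 q6 0.31
-126.7,60,220 [0.27, -5.1, 7.57, -92.92, 0.4, -0.11]
```

Call:
move_arm([
  [1, 0.3, -5.1, 7.6, -92.9, 0.4, 0],
  [1, 0.3, -5.1, 7.6, -92.9, 0.4, 0],
  [1, 0.3, -5.1, 7.6, -92.9, 0.4, 0],
  [1, 0.3, -5.1, 7.6, -92.9, 0.4, 0],
  [1, 0.3, -5.1, 7.6, -92.9, 0.4, 0],
])

```text
time: 7.45
position: [574.3, -237.0, 218.9]
ee_rot: [1.033, 1.566, 0.965]
force: [-0.1, -0.2, 0.7]
grip_width: -0.001
```

```bash
python3 wr.py -126.7,60,220
```

```text
7.45 pos [ 574.3 -237.   218.9] polar deg -104.74 r 162.9 F [-0.1 -0.2  0.7] toolz -3.9 q6 -0.43
-126.7,60,220 [-0.11, 0.14, -0.02, -57.22, 0.24, -0.14]
```

Call:
move_arm([
  [1, 0, 0, 0, -57.2, 0.2, 0],
  [1, 0, 0, 0, -57.2, 0.2, 0],
  [1, 0, 0, 0, -57.2, 0.2, 0],
  [1, 0, 0, 0, -57.2, 0.2, 0],
  [1, 0, 0, 0, -57.2, 0.2, 0],
])

```text
time: 7.87
position: [574.3, -237.0, 218.5]
ee_rot: [0.823, 1.567, 1.382]
force: [-0.1, -0.7, -0.2]
grip_width: 0.003
```

```bash
python3 wr.py -126.7,60,220
```

```text
7.87 pos [ 574.3 -237.   218.5] polar deg -104.78 r 162.9 F [-0.1 -0.7 -0.2] toolz 32.0 q6 -1.06
-126.7,60,220 [-0.15, 0.11, 0.07, -21.31, 0.16, -0.12]
```

Call:
move_arm([
  [1, 2, 0, 0, -21.3, 0.2, 0],
  [1, 5, 0, 0, -21.3, 0.2, 0],
  [1, 8.5, 0, 0, -21.3, 0.2, 0],
  [1, 11.2, 0, 0, -21.3, 0.2, 0],
  [1, 11.2, 0, 0, -21.3, 0.2, 0],
])

```text
time: 8.28
position: [572.2, -235.4, 101.4]
ee_rot: [1.705, 1.56, 2.635]
force: [-1.1, 0.5, -0.4]
grip_width: -0.0
```

```bash
python3 wr.py -126.7,40,106 -126.7,26,106; python3 - <<'E'
from h import *
p=shot('top','top6.png')
p=shot('side','side6.png'); W=cloud(p); G=w2f(W);x,y,z=[G[...,i] for i in range(3)]
m=(z>82)&(z<97)&(x<25)&(x>-60)&(abs(y-120)<8); q=G[m]; print('leg slope',np.polyfit(q[:,0],q[:,2],1))
E
```

```text
8.28 pos [ 572.2 -235.4  101.4] polar deg -105.63 r 161.9 F [-1.1  0.5 -0.4] toolz 53.3 q6 -1.43
-126.7,40,106 [-0.44, 1.83, 0.11, 0.0, -0.08, -0.59]
-126.7,26,106 [-0.42, 3.23, 0.11, 0.0, -0.08, -0.59]
leg slope [-4.87575167e-03  8.85550002e+01]
```

View pics/side6.png

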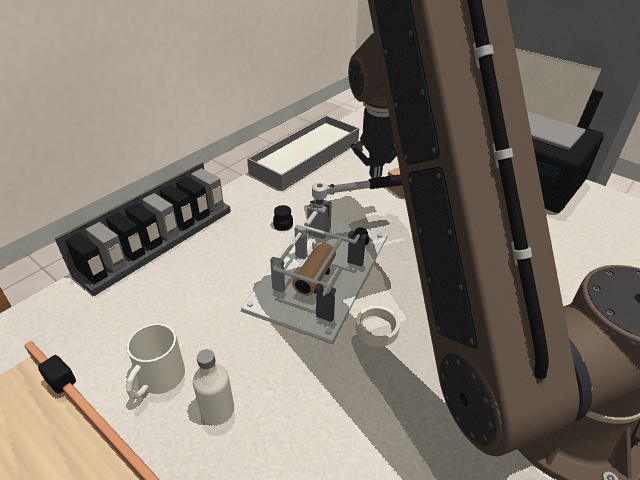

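View pics/top6.png

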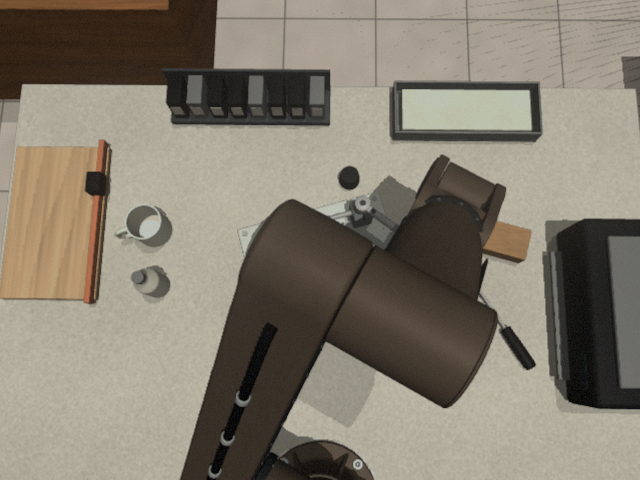

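The side view shows the bail level in both notches and the fingers on the far side of the grip, near (375,175). I'll close in on the handle.

Call:
move_arm([
  [1, -0.4, 1.0, 0.1, 0, 0, -0.6],
  [1, -0.4, 2.0, 0.1, 0, 0, -0.6],
  [1, -0.4, 2.9, 0.1, 0, 0, -0.6],
  [1, -0.4, 2.9, 0.1, 0, 0, -0.6],
])

```text
time: 8.72
position: [550.8, -217.5, 112.0]
ee_rot: [-1.601, 1.563, -0.672]
force: [0.3, -0.2, 0.9]
grip_width: 0.004
```

```bash
python3 wr.py -126.7,23,106 -130,23,106 -134,23,106
```

```text
8.72 pos [ 550.8 -217.5  112. ] polar deg -115.22 r 152.6 F [ 0.3 -0.2  0.9] toolz 53.2 q6 -1.41
-126.7,23,106 [0.59, 0.74, -0.05, -0.06, -0.01, 0.44]
-130,23,106 [0.58, 1.61, -0.16, 3.24, -0.0, 0.44]
-134,23,106 [0.58, 2.66, -0.22, 7.24, 0.01, 0.44]
```

Call:
move_arm([
  [1, 0.4, 0.4, 0, 0, 0, 0],
  [1, 0.5, 0.8, 0, 0, 0, 0.4],
  [1, 0.5, 1.2, -0.1, 1.5, 0, 0.4],
  [1, 0.5, 1.6, -0.2, 3.2, 0, 0.4],
  [1, 0.5, 1.6, -0.2, 3.2, 0, 0.4],
])

```text
time: 9.13
position: [538.5, -210.3, 107.9]
ee_rot: [-1.305, 1.565, -0.434]
force: [8.0, -2.2, 3.3]
grip_width: 0.004
```

```bash
cat > sw.py <<'E'
from wr import *
s,q,R=pose()
a=np.degrees(np.arctan2(R[1,2],R[0,2]))-180   # handle angle assumed tool-aligned
d=np.radians(a); push=np.array([np.sin(d),-np.cos(d)])
v=q[:2]-B; pol=np.degrees(np.arctan2(v[1],v[0]))
lat=v@push; rad=v@[np.cos(d),np.sin(d)]
F=np.array(s['force'])
# est. handle angle from contact at 23 mm
r=np.linalg.norm(v); ha=pol-np.degrees(np.arcsin(23/r))
print(round(s['time'],2),'z',q[2].round(1),'r',r.round(1),'toolang',a.round(1),'handle est',ha.round(2),'push force',(-F[:2]@push).round(1),'F',F.round(1),'q',s['q'].round(2))
for k in [0,1,2,3,4,5,6,8]:
    print(k,delta(*tgt(ha-k,23,106)))
E
python3 sw.py
```

```text
9.13 z 107.9 r 151.9 toolang -130.1 handle est -129.3 push force 7.5 F [ 8.  -2.2  3.3] q [-0.49  0.57  1.8   0.    0.76 -1.36]
0 [0.19, 0.0, 0.02, -0.8, 0.09, 0.35]
1 [0.19, 0.26, -0.02, 0.2, 0.09, 0.34]
2 [0.19, 0.53, -0.06, 1.2, 0.1, 0.34]
3 [0.18, 0.79, -0.09, 2.2, 0.1, 0.34]
4 [0.18, 1.05, -0.12, 3.2, 0.1, 0.34]
5 [0.18, 1.32, -0.14, 4.2, 0.11, 0.34]
6 [0.18, 1.58, -0.16, 5.2, 0.11, 0.34]
8 [0.18, 2.11, -0.19, 7.2, 0.12, 0.34]
```

Call:
move_arm([
  [1, 0.2, 0.4, 0, 1, 0, 0.3],
  [1, 0.2, 0.8, -0.1, 2, 0, 0.3],
  [1, 0.2, 1.2, -0.1, 4, 0, 0.3],
  [1, 0.2, 1.6, -0.2, 5, 0, 0.3],
  [1, 0.2, 2.0, -0.2, 7, 0, 0.3],
])

```text
time: 9.55
position: [524.2, -200.5, 107.0]
ee_rot: [-1.037, 1.562, -0.289]
force: [6.6, -7.4, 5.8]
grip_width: 0.0
```

```bash
python3 sw.py
```

```text
9.55 z 107.0 r 151.7 toolang -137.2 handle est -135.86 push force 9.9 F [ 6.6 -7.4  5.8] q [-0.48  0.56  1.85  0.    0.73 -1.23]
0 [0.1, 0.0, -0.0, -1.31, 0.24, 0.42]
1 [0.1, 0.26, -0.05, -0.31, 0.25, 0.42]
2 [0.1, 0.52, -0.09, 0.69, 0.25, 0.42]
3 [0.1, 0.79, -0.12, 1.69, 0.26, 0.42]
4 [0.1, 1.05, -0.15, 2.69, 0.26, 0.42]
5 [0.09, 1.31, -0.18, 3.69, 0.26, 0.41]
6 [0.09, 1.58, -0.2, 4.69, 0.27, 0.41]
8 [0.09, 2.11, -0.22, 6.69, 0.27, 0.41]
```

Call:
move_arm([
  [1, 0.1, 0.3, 0, 0, 0.2, 0.4],
  [1, 0.1, 0.7, -0.1, 1, 0.2, 0.4],
  [1, 0.1, 1.1, -0.2, 3, 0.2, 0.4],
  [1, 0.1, 1.5, -0.2, 4, 0.2, 0.4],
  [1, 0.1, 1.8, -0.2, 6, 0.2, 0.4],
])

```text
time: 9.97
position: [512.5, -190.2, 107.1]
ee_rot: [-1.049, 1.564, -0.407]
force: [3.8, -9.7, 4.4]
grip_width: 0.0
```

```bash
python3 sw.py
```

```text
9.97 z 107.1 r 151.4 toolang -143.2 handle est -141.74 push force 10.0 F [ 3.8 -9.7  4.4] q [-0.48  0.54  1.88  0.    0.71 -1.12]
0 [0.11, -0.0, -0.03, -1.47, 0.2, 0.36]
1 [0.1, 0.26, -0.08, -0.47, 0.21, 0.36]
2 [0.1, 0.52, -0.12, 0.53, 0.21, 0.36]
3 [0.1, 0.79, -0.15, 1.53, 0.21, 0.36]
4 [0.1, 1.05, -0.19, 2.53, 0.22, 0.36]
5 [0.1, 1.31, -0.21, 3.53, 0.22, 0.36]
6 [0.1, 1.58, -0.23, 4.53, 0.22, 0.35]
8 [0.09, 2.1, -0.26, 6.53, 0.23, 0.35]
```

Call:
move_arm([
  [1, 0.1, 0.3, 0, 0, 0.2, 0.4],
  [1, 0.1, 0.6, -0.1, 0.5, 0.2, 0.4],
  [1, 0.1, 0.9, -0.2, 1.5, 0.2, 0.4],
  [1, 0.1, 1.1, -0.2, 2.5, 0.2, 0.4],
  [1, 0.1, 1.1, -0.2, 2.5, 0.2, 0.4],
])

```text
time: 10.38
position: [506.5, -184.1, 107.1]
ee_rot: [-1.02, 1.565, -0.423]
force: [6.7, -6.3, 3.5]
grip_width: -0.003
```

```bash
python3 sw.py
```

```text
10.38 z 107.1 r 151.3 toolang -145.8 handle est -145.0 push force 9.0 F [ 6.7 -6.3  3.5] q [-0.47  0.53  1.9   0.    0.7  -1.07]
0 [0.11, -0.0, -0.05, -0.8, 0.19, 0.31]
1 [0.11, 0.26, -0.09, 0.2, 0.19, 0.31]
2 [0.11, 0.52, -0.13, 1.2, 0.19, 0.3]
3 [0.11, 0.79, -0.16, 2.2, 0.19, 0.3]
4 [0.11, 1.05, -0.19, 3.2, 0.2, 0.3]
5 [0.11, 1.31, -0.21, 4.2, 0.2, 0.3]
6 [0.1, 1.58, -0.23, 5.2, 0.2, 0.3]
8 [0.1, 2.11, -0.25, 7.2, 0.21, 0.29]
```

Call:
move_arm([
  [1, 0.1, 0.3, -0.1, 0.5, 0.2, 0.3],
  [1, 0.1, 0.6, -0.1, 1.5, 0.2, 0.3],
  [1, 0.1, 0.9, -0.2, 2.5, 0.2, 0.3],
])

```text
time: 10.63
position: [502.3, -179.6, 107.2]
ee_rot: [-1.092, 1.563, -0.54]
force: [10.2, -5.5, 2.9]
grip_width: -0.001
```

```bash
cat >> sw.py <<'E'
Fh=-F; print('TORQUE-EQ N', (-(v[0]*Fh[1]-v[1]*Fh[0])/150).round(2),'moment',np.round(s['moment'],2))
E
sed -i 's/\[0,1,2,3,4,5,6,8\]/[0,3,5]/' sw.py; python3 sw.py
```

```text
10.63 z 107.2 r 151.3 toolang -148.4 handle est -147.33 push force 10.0 F [10.2 -5.5  2.9] q [-0.47  0.53  1.91 -0.    0.69 -1.02]
0 [0.12, 0.0, -0.04, -1.03, 0.19, 0.38]
3 [0.12, 0.79, -0.16, 1.97, 0.2, 0.37]
5 [0.11, 1.31, -0.21, 3.97, 0.21, 0.37]
TORQUE-EQ N 10.95 moment [-0.91 -1.62  0.01]
```

Call:
move_arm([
  [1, 0.1, 0.3, -0.1, 0, 0.2, 0.4],
  [1, 0.1, 0.6, -0.1, 1, 0.2, 0.4],
  [1, 0.1, 0.9, -0.2, 2, 0.2, 0.4],
])

```text
time: 10.88
position: [498.4, -174.8, 107.3]
ee_rot: [-0.995, 1.564, -0.479]
force: [10.1, -6.3, 3.2]
grip_width: 0.001
```

```bash
python3 sw.py
```

```text
10.88 z 107.3 r 151.2 toolang -150.4 handle est -149.67 push force 10.5 F [10.1 -6.3  3.2] q [-0.46  0.52  1.93 -0.    0.69 -0.98]
0 [0.13, -0.0, -0.06, -0.78, 0.22, 0.34]
3 [0.12, 0.79, -0.17, 2.22, 0.23, 0.33]
5 [0.12, 1.31, -0.22, 4.22, 0.23, 0.33]
TORQUE-EQ N 11.37 moment [-0.9  -1.72 -0.07]
```

Call:
move_arm([
  [1, 0.1, 0.3, -0.1, 0, 0.2, 0.3],
  [1, 0.1, 0.6, -0.1, 1, 0.2, 0.3],
  [1, 0.1, 0.9, -0.2, 2, 0.2, 0.3],
])

```text
time: 11.13
position: [494.8, -169.8, 107.3]
ee_rot: [-0.998, 1.563, -0.518]
force: [10.9, -7.4, 3.9]
grip_width: -0.001
```

```bash
python3 sw.py
```

```text
11.13 z 107.3 r 151.0 toolang -152.5 handle est -152.02 push force 11.6 F [10.9 -7.4  3.9] q [-0.46  0.52  1.94 -0.    0.68 -0.94]
0 [0.13, 0.0, -0.07, -0.5, 0.25, 0.39]
3 [0.12, 0.79, -0.18, 2.5, 0.26, 0.39]
5 [0.12, 1.32, -0.23, 4.5, 0.27, 0.38]
TORQUE-EQ N 12.49 moment [-1.06 -1.63 -0.09]
```

Call:
move_arm([
  [1, 0.1, 0.3, -0.1, 0.5, 0.2, 0.3],
  [1, 0.1, 0.6, -0.1, 1.5, 0.2, 0.3],
  [1, 0.1, 0.9, -0.2, 2.5, 0.2, 0.3],
])

```text
time: 11.38
position: [491.2, -164.7, 107.3]
ee_rot: [-0.967, 1.562, -0.532]
force: [10.7, -8.3, 3.6]
grip_width: 0.001
```

```bash
python3 sw.py
```

```text
11.38 z 107.3 r 150.9 toolang -155.1 handle est -154.39 push force 12.0 F [10.7 -8.3  3.6] q [-0.45  0.51  1.95 -0.    0.67 -0.88]
0 [0.13, -0.0, -0.09, -0.7, 0.29, 0.43]
3 [0.12, 0.79, -0.2, 2.3, 0.3, 0.42]
5 [0.12, 1.31, -0.25, 4.3, 0.31, 0.42]
TORQUE-EQ N 12.94 moment [-1.23 -1.51 -0.05]
```

Call:
move_arm([
  [1, 0.1, 0.3, -0.1, 0.5, 0.2, 0.4],
  [1, 0.1, 0.6, -0.1, 1.5, 0.2, 0.4],
  [1, 0.1, 0.9, -0.2, 2.5, 0.2, 0.4],
])

```text
time: 11.63
position: [487.9, -159.3, 107.2]
ee_rot: [-0.794, 1.563, -0.404]
force: [8.4, -9.3, 3.2]
grip_width: -0.003
```

```bash
python3 sw.py
```

```text
11.63 z 107.2 r 150.8 toolang -157.7 handle est -156.82 push force 11.8 F [ 8.4 -9.3  3.2] q [-0.44  0.5   1.96  0.    0.67 -0.83]
0 [0.12, -0.0, -0.1, -0.84, 0.33, 0.34]
3 [0.11, 0.79, -0.21, 2.16, 0.34, 0.33]
5 [0.11, 1.31, -0.26, 4.16, 0.34, 0.32]
TORQUE-EQ N 12.44 moment [-1.39 -1.38 -0.04]
```

Call:
move_arm([
  [1, 0.1, 0.3, -0.1, 0.5, 0.3, 0.3],
  [1, 0.1, 0.6, -0.2, 1.5, 0.3, 0.3],
])

```text
time: 11.8
position: [486.2, -156.7, 107.2]
ee_rot: [-0.914, 1.563, -0.551]
force: [8.1, -9.2, 3.4]
grip_width: 0.007
```

```bash
python3 sw.py
```

```text
11.8 z 107.2 r 150.8 toolang -159.2 handle est -158.0 push force 11.4 F [ 8.1 -9.2  3.4] q [-0.44  0.5   1.97 -0.    0.66 -0.8 ]
0 [0.12, -0.0, -0.1, -1.2, 0.27, 0.36]
3 [0.12, 0.78, -0.21, 1.8, 0.28, 0.36]
5 [0.11, 1.31, -0.27, 3.8, 0.29, 0.35]
TORQUE-EQ N 12.06 moment [-1.45 -1.38 -0.07]
```

Call:
move_arm([
  [1, 0.1, 0.3, -0.1, 0.2, 0.3, 0.3],
  [1, 0.1, 0.6, -0.2, 1, 0.3, 0.3],
])

```text
time: 11.97
position: [484.7, -153.9, 107.2]
ee_rot: [-1.023, 1.563, -0.678]
force: [9.6, -9.6, 3.5]
grip_width: -0.0
```

```bash
python3 sw.py
```

```text
11.97 z 107.2 r 150.7 toolang -160.2 handle est -159.19 push force 12.3 F [ 9.6 -9.6  3.5] q [-0.44  0.5   1.97 -0.    0.66 -0.78]
0 [0.12, -0.0, -0.1, -1.04, 0.23, 0.39]
3 [0.12, 0.79, -0.22, 1.96, 0.24, 0.38]
5 [0.11, 1.31, -0.27, 3.96, 0.25, 0.37]
TORQUE-EQ N 13.13 moment [-1.31 -1.35 -0.06]
```

Call:
move_arm([
  [1, 0.1, 0.3, -0.1, 0.3, 0.2, 0.4],
  [1, 0.1, 0.6, -0.2, 1.2, 0.2, 0.4],
])

```text
time: 12.13
position: [483.2, -151.1, 107.2]
ee_rot: [-0.781, 1.564, -0.457]
force: [8.9, -10.1, 3.8]
grip_width: 0.003
```

```bash
python3 sw.py
```

```text
12.13 z 107.2 r 150.7 toolang -161.5 handle est -160.41 push force 12.4 F [  8.9 -10.1   3.8] q [-0.43  0.5   1.98 -0.    0.66 -0.76]
0 [0.12, -0.0, -0.11, -1.05, 0.29, 0.29]
3 [0.12, 0.78, -0.23, 1.95, 0.3, 0.28]
5 [0.11, 1.31, -0.28, 3.95, 0.3, 0.28]
TORQUE-EQ N 13.12 moment [-1.44 -1.3  -0.06]
```

Call:
move_arm([
  [1, 0.1, 0.3, -0.1, 0.3, 0.2, 0.3],
  [1, 0.1, 0.6, -0.2, 1.2, 0.2, 0.3],
])

```text
time: 12.3
position: [481.8, -148.2, 107.2]
ee_rot: [-0.688, 1.563, -0.386]
force: [7.8, -10.8, 2.7]
grip_width: 0.001
```

```bash
python3 sw.py
```

```text
12.3 z 107.2 r 150.6 toolang -162.7 handle est -161.64 push force 12.6 F [  7.8 -10.8   2.7] q [-0.43  0.5   1.98  0.    0.65 -0.73]
0 [0.12, -0.0, -0.12, -1.05, 0.35, 0.29]
3 [0.11, 0.78, -0.24, 1.95, 0.36, 0.28]
5 [0.11, 1.31, -0.29, 3.95, 0.36, 0.28]
TORQUE-EQ N 13.22 moment [-1.54 -1.17 -0.11]
```

Call:
move_arm([
  [1, 0.1, 0.3, -0.1, 0.3, 0.3, 0.3],
  [1, 0.1, 0.6, -0.2, 1.2, 0.3, 0.3],
])

```text
time: 12.47
position: [480.4, -145.2, 107.1]
ee_rot: [-0.743, 1.564, -0.462]
force: [7.6, -10.6, 3.8]
grip_width: -0.0
```

```bash
python3 sw.py
```

```text
12.47 z 107.1 r 150.5 toolang -163.9 handle est -162.91 push force 12.3 F [  7.6 -10.6   3.8] q [-0.43  0.49  1.99 -0.    0.65 -0.71]
0 [0.11, -0.0, -0.13, -1.01, 0.3, 0.28]
3 [0.11, 0.78, -0.24, 1.99, 0.3, 0.27]
5 [0.1, 1.31, -0.29, 3.99, 0.31, 0.26]
TORQUE-EQ N 12.95 moment [-1.61 -1.18 -0.04]
```

Call:
move_arm([
  [1, 0.1, 0.3, -0.1, 0.3, 0.3, 0.3],
  [1, 0.1, 0.6, -0.2, 1.2, 0.3, 0.3],
])

```text
time: 12.63
position: [478.9, -142.0, 107.0]
ee_rot: [-0.792, 1.565, -0.532]
force: [6.3, -10.5, 4.1]
grip_width: 0.0
```

```bash
python3 sw.py
```

```text
12.63 z 107.0 r 150.5 toolang -165.1 handle est -164.24 push force 11.8 F [  6.3 -10.5   4.1] q [-0.42  0.49  1.99 -0.    0.65 -0.68]
0 [0.1, -0.0, -0.13, -0.91, 0.23, 0.24]
3 [0.09, 0.78, -0.24, 2.09, 0.24, 0.23]
5 [0.09, 1.31, -0.29, 4.09, 0.24, 0.23]
TORQUE-EQ N 12.22 moment [-1.49 -1.04 -0.07]
```

Call:
move_arm([
  [1, 0.1, 0.3, -0.1, 0.3, 0.2, 0.2],
  [1, 0.1, 0.6, -0.2, 1.2, 0.2, 0.2],
])

```text
time: 12.8
position: [477.5, -138.7, 106.9]
ee_rot: [-0.803, 1.564, -0.565]
force: [6.6, -9.2, 4.6]
grip_width: 0.0
```

```bash
python3 sw.py
```

```text
12.8 z 106.9 r 150.4 toolang -166.4 handle est -165.64 push force 10.5 F [ 6.6 -9.2  4.6] q [-0.41  0.49  2.   -0.    0.65 -0.65]
0 [0.09, -0.0, -0.14, -0.75, 0.27, 0.29]
3 [0.09, 0.79, -0.25, 2.25, 0.28, 0.28]
5 [0.08, 1.31, -0.3, 4.25, 0.29, 0.27]
TORQUE-EQ N 11.08 moment [-1.38 -1.06 -0.07]
```

Call:
move_arm([
  [1, 0.1, 0.3, -0.1, 0.3, 0.3, 0.3],
  [1, 0.1, 0.6, -0.2, 1.2, 0.3, 0.3],
])

```text
time: 12.97
position: [476.1, -135.0, 106.7]
ee_rot: [-0.781, 1.566, -0.565]
force: [6.0, -7.9, 5.2]
grip_width: 0.002
```

```bash
python3 sw.py
```

```text
12.97 z 106.7 r 150.3 toolang -167.6 handle est -167.13 push force 9.0 F [ 6.  -7.9  5.2] q [-0.41  0.49  2.   -0.    0.65 -0.62]
0 [0.07, -0.0, -0.15, -0.49, 0.2, 0.2]
3 [0.07, 0.79, -0.25, 2.51, 0.21, 0.2]
5 [0.07, 1.31, -0.3, 4.51, 0.21, 0.19]
TORQUE-EQ N 9.62 moment [-1.28 -0.96 -0.08]
```

The push force has dropped from about 13 N to 9.6 N over roughly 0.07 rad, so the wrench is breaking over. I'll make one small nudge and hold it briefly.

Call:
move_arm([
  [1, 0.1, 0.4, -0.1, 0.5, 0.2, 0.2],
  [1, 0.1, 0.4, -0.1, 0.5, 0.2, 0.2],
])

```text
time: 13.13
position: [475.5, -132.5, 106.5]
ee_rot: [-0.794, 1.567, -0.587]
force: [1.5, -8.9, 5.8]
grip_width: -0.0
```

```bash
python3 sw.py
```

```text
13.13 z 106.5 r 150.0 toolang -168.2 handle est -168.15 push force 9.0 F [ 1.5 -8.9  5.8] q [-0.41  0.49  2.01 -0.    0.64 -0.61]
0 [0.05, 0.0, -0.18, -0.0, 0.16, 0.17]
3 [0.05, 0.79, -0.28, 3.0, 0.17, 0.16]
5 [0.04, 1.32, -0.32, 5.0, 0.17, 0.16]
TORQUE-EQ N 8.89 moment [-1.31 -0.15  0.01]
```

Call:
move_arm([
  [1, 0.1, 0.3, -0.1, 0.8, 0.2, 0.2],
  [1, 0.1, 0.3, -0.1, 0.8, 0.2, 0.2],
])

```text
time: 13.3
position: [474.9, -130.8, 106.2]
ee_rot: [-0.826, 1.568, -0.634]
force: [0.5, -9.0, 6.4]
grip_width: -0.002
```

```bash
python3 sw.py
```

```text
13.3 z 106.2 r 149.9 toolang -169.0 handle est -168.81 push force 8.9 F [ 0.5 -9.   6.4] q [-0.4   0.49  2.01 -0.    0.64 -0.59]
0 [0.02, -0.0, -0.18, -0.19, 0.1, 0.11]
3 [0.02, 0.79, -0.29, 2.81, 0.1, 0.11]
5 [0.02, 1.32, -0.33, 4.81, 0.11, 0.11]
TORQUE-EQ N 8.62 moment [-1.23  0.09  0.  ]
```

```bash
cat > ha.py <<'E'
from wr import *
import sys
for c in ['side','top']:
    p=shot(c,c+sys.argv[1]+'.png'); W=cloud(p)
    v=W[...,:2]-B; r=np.linalg.norm(v,axis=-1); z=W[...,2]
    pol=np.degrees(np.arctan2(v[...,1],v[...,0]))%360-360
    for lo,hi in [(25,70),(70,112),(165,198)]:
        m=(r>lo)&(r<hi)&(z>125)&(z<147)&(pol<-110)&(pol>-215)
        print(c,lo,m.sum(),np.percentile(pol[m],[5,50,95]).round(1) if m.sum()>5 else '')
    g=imaging.recognise('wrench_grip',p)[:1]
    for x in g: print('net',x['confidence'],w(p,x['point']).round())
    G=w2f(W);x,y,zz=[G[...,i] for i in range(3)]
    m=(zz>82)&(zz<97)&(x<25)&(x>-50)&(abs(y-120)<8)
    if m.sum()>20: print('leg slope',np.polyfit(x[m],zz[m],1))
E
python3 ha.py 7
```

```text
side 25 159 [-175.4 -170.1 -159.2]
side 70 144 [-172.9 -170.2 -165.6]
side 165 185 [-173.  -171.3 -167.2]
net 0.7 [ 558. -348.   39.]
leg slope [-3.59543398e-03  8.86906188e+01]
top 25 74 [-179.3 -171.2 -154.2]
top 70 0 
top 165 0 
net 0.39 [581. -84. 135.]
leg slope [-1.89784942e-03  8.78121028e+01]
```

View pics/side7.png

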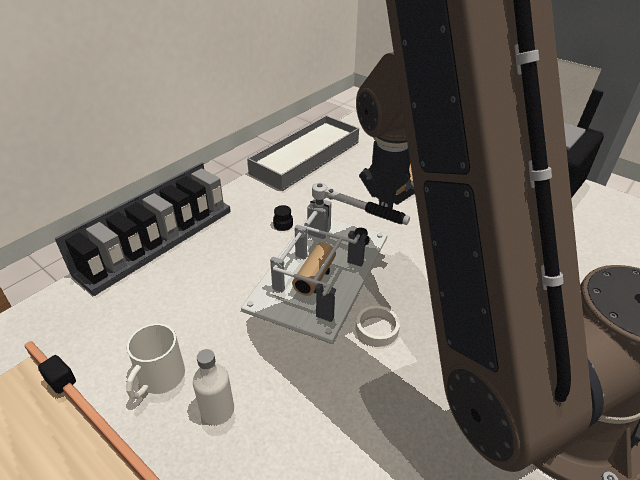

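The handle sits at about -170° in the side view. Now I'll back straight away from it.

Call:
move_arm([
  [1, 0, -0.8, 0, 0, 0, 0],
  [1, 0, -1.6, 0, 0, 0, 0],
  [1, 0, -2.6, 0, 0, 0, 0],
  [1, 0, -4, 0, 0, 0, 0],
  [1, 0, -5, 0, 0, 0, 0],
])

```text
time: 13.92
position: [484.6, -181.2, 106.2]
ee_rot: [-0.861, 1.568, -0.669]
force: [0.1, 0.0, 0.4]
grip_width: 0.0
```

```bash
python3 sw.py; python3 ha.py 8
```

```text
13.92 z 106.2 r 166.0 toolang -169.0 handle est -150.17 push force 0.0 F [0.1 0.  0.4] q [-0.49  0.51  1.95 -0.    0.68 -0.68]
0 [0.03, 0.46, 1.36, -18.79, 0.07, 0.11]
3 [0.02, 1.18, 1.01, -15.79, 0.07, 0.11]
5 [0.02, 1.66, 0.8, -13.79, 0.07, 0.11]
TORQUE-EQ N 0.05 moment [-0.02  0.   -0.01]
side 25 166 [-173.7 -165.7 -154.1]
side 70 148 [-166.2 -164.  -159.6]
side 165 237 [-165.7 -163.9 -145.1]
net 0.65 [ 489. -119.  143.]
leg slope [-9.30864535e-04  8.86083220e+01]
top 25 175 [-175.7 -164.6 -154.1]
top 70 165 [-168.  -163.4 -158.3]
top 165 0 
net 0.57 [ 543. -105.  133.]
```

View pics/side8.png

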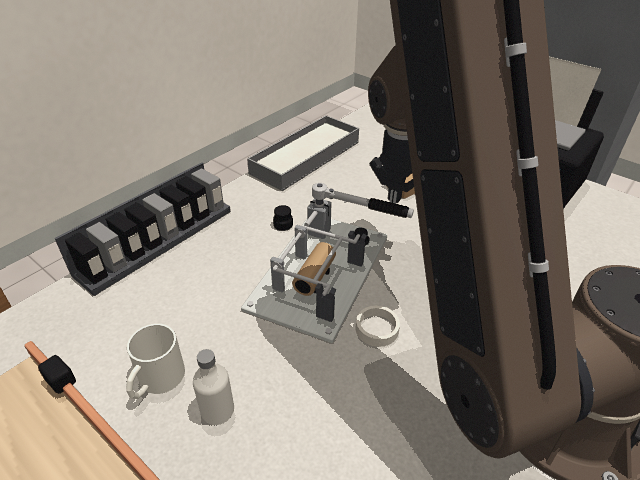

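The handle sprang back about 6.5° (0.11 rad), from about -170.3° to -163.9°, which confirms the click. The bail is still level. I'll back off and rise clear.

Call:
move_arm([
  [1, 0, -2, 0, 0, 0, 0],
  [1, -3, -4, 0, 0, 0, 0],
  [1, -7, -4, 0, 0, 0, 0],
  [1, -10, -4, 0, 0, 0, 0],
  [1, -10, -4, 0, 0, 0, 0],
])

```text
time: 14.53
position: [493.1, -219.8, 211.4]
ee_rot: [-0.753, 1.561, -0.561]
force: [0.9, -0.2, 0.4]
grip_width: 0.0
```

Call:
move_arm([
  [1, 0, 0, 0, 0, 0, 0],
  [1, 0, 0, 0, 0, 0, 0],
  [1, 0, 0, 0, 0, 0, 0],
])

```text
time: 14.78
position: [492.8, -219.2, 210.5]
ee_rot: [-0.75, 1.563, -0.557]
force: [-0.4, -0.2, -0.4]
grip_width: 0.001
```

```bash
python3 wr.py; python3 ha.py 9; python3 - <<'E'
from h import *
p=shot('top')
for n in ['end_plug','tape_roll','loupe','mug','cleaner','screwdriver','carton']:
    print(n,[(round(x['confidence'],2),np.round(w(p,x['point'])).tolist()) for x in imaging.recognise(n,p)[:1]])
E
```

```text
14.78 pos [ 492.8 -219.2  210.5] polar deg -131.36 r 186.2 F [-0.4 -0.2 -0.4] toolz 11.0 q6 -0.73
side 25 169 [-173.6 -165.5 -154.7]
side 70 149 [-166.7 -164.2 -159.4]
side 165 175 [-165.9 -164.5 -160.6]
net 0.79 [ 488. -118.  139.]
leg slope [2.32218962e-04 8.86526496e+01]
top 25 176 [-175.6 -164.8 -153.9]
top 70 163 [-168.1 -163.4 -158.1]
top 165 15 [-166.9 -165.9 -162. ]
net 0.91 [ 512. -111.  137.]
leg slope [-1.08590392e-02  8.80688151e+01]
end_plug []
tape_roll [(0.61, [540.0, -98.0, 137.0])]
loupe [(0.75, [699.0, -55.0, 47.0])]
mug [(0.68, [584.0, 410.0, 47.0])]
cleaner []
screwdriver [(0.58, [334.0, -418.0, 22.0])]
carton [(0.8, [546.0, -432.0, 46.0])]
```

View pics/top9.png

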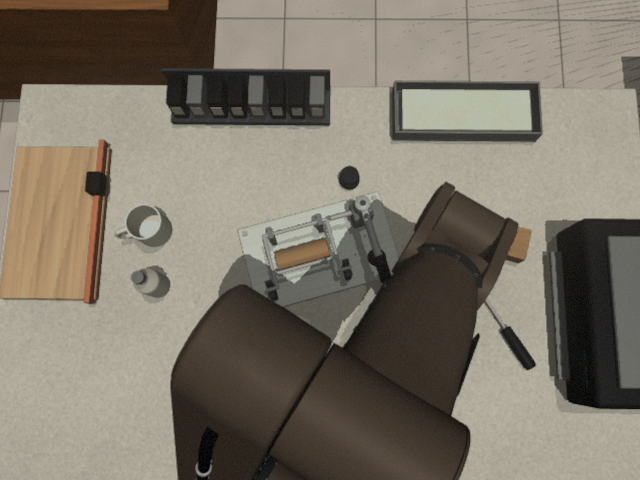

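The top view shows the bail down at (300,250) and the wrench free, its grip at (378,265). The carton is partly hidden by the arm, and the other bystanders that show are where they were. Handing in.

```bash
python3 -c "
from plant import order; print(order.finish_job())"
```

```text
the job is handed in; nothing more can be done
None
```

I swung the bail down into both notches and tightened the bolt until the wrench clicked. Then I backed the fingers clear and handed the job in at about 15 s; no verdict is reported.

- **Bail:** pressing it down met a hard stop at 44 N with the fingertips at z 88 mm, where the bar's top should be about 89 mm. The bail legs still measured level, within about 0.01 rad, after the wrench work.
- **Click:** at the wrench grip the push force rose to about 13 N, then fell to about 8.6 N over roughly 0.11 rad of handle travel, and I stopped there. When I let go, the handle sprang back about 0.11 rad. That is above the 0.06 rad click and well short of the 0.22 rad limit.
- **Bolt:** it turned about 0.64 rad from where it started. The starting value was not known, so I take the final angle to be in range because the wrench clicked, not from a direct measurement.
- **Robot:** the force reading was near zero after I withdrew, so it was touching nothing.
- **Bystanders:** the loupe, mug and screwdriver were within about 4 mm of where they started.
    - **Carton:** the network put it about 40 mm off; the arm hid most of it in that view, so I take that as an artefact.
    - **End plug, tape roll and cleaner:** the networks did not locate these at the end. The tape roll and cleaner look unmoved in the pictures, but the end plug was not checked after the wrench work.

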